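# Lock the stop nut of a watchmaker's press

### The arm

A 6-joint arm with a two-finger parallel gripper is mounted at the origin on the work surface. World frame = base frame: x ahead of the robot, y to its left, z up, the work surface at z = 0. Lengths are in m, angles in rad, forces in N, time in s.
With the tool pointing down it reaches from about 0.35 to 0.975 m from the base axis. Payload 4.9 kg.
Tool frame: the origin (TCP) lies at the very end of the fingers, on their centre line; the grasp point (between the pads) lies 19 mm behind it (manip.grasp_offset is the distance from the TCP to the grasp point, in m); z points along the fingers, y is the line along which they close (so a half turn about z gives the same grasp; the last joint's range is limited). The gripper opens to 85 mm and grips with 20 to 120 N. Pads are 22 mm wide; open, the fingers measure 114 mm over their backs; the gripper's body (76 mm by 85 mm) begins 54 mm behind the grasp point. The pads swing forward as they close: fully open they stand 13 mm farther back than shut.
Start: joints at [-1.289, 0.053, 1.613, -0, 1.476, -0.119], TCP at [0.244, -0.575, 0.231] pointing down, gripper open.
Joint ranges: [-3.01, 3.01], [-1.01, 2.22], [0.06, 2.58], [-1.02, 4.17], [0.09, 2.62], [-3.14, 3.14]. Speed limits (rad/s): [2.57, 2.57, 3.14, 3.14, 3.14, 3.14].

### API

Orientations are given as a unit quaternion [w, x, y, z].
In Python, from plant import manip, eyes, job_done, models gives the robot as it stands.
- The arm moves only by the tool servo_tool, never from a script. Its argument "motion" is one flat list of numbers, 5 for each row, row after row: the opening, from -1 (shut) to 1 (fully open), then the shift along the tool's x, y, z normalised to -1 to 1, where 1 is 120 mm, then the turn about the tool's z normalised to -1 to 1, where 1 is 45 degrees. A call has 1 to 5 rows; each row is the pose to reach, as a shift and turn from the pose commanded when the call began, along the tool's axes at that moment; what a row does not reach only later rows make up. A row lasts 1/8 s, in which the tool goes at most 62.5 mm and 10.7 degrees, less where a joint would pass 70% of its speed; a pose out of reach is approached as far as the arm can. A call with a number of a shift or a turn outside -1 to 1 is refused whole. A call with a gripper value outside its range is refused whole. The fingers move at their own pace and stop on an object; the grip force is fixed at half the most. Time passes only in rows, so rows that repeat a pose let the fingers close. It gives the time, the measured TCP pose, the force, the opening and the grip force at its end, in the units of the state.
- manip.state(): the state, without advancing time (a new reading comes with each control period).
- eyes.grab_frame(name): name is "scene" or "top"; returns (picture, depth): 400x640x3 uint8, red, green, blue; 400x640 float32, m along the optical axis (not along the pixel's ray), 0 where there is no reading.
- eyes.camera_params(name): a dict with "fov_y" (degrees; the focal length in pixels is half the picture's height over the tangent of half this angle, whatever the lens; pixels are square), "cx", "cy" (the principal point, pixels), "pose" (4x4, takes a point from camera to world coordinates). Camera axes: x right, y up, looking along -z (the intrinsics and any distortion apply to the point x, -y, -z); pixel columns grow to the right and rows downward; lengths in m; the calibration is good to about 2 mm. A picture is of the moment at which its call begins. camera_params takes no time and is no camera call.
- job_done(): hands the job in; it is judged then, once.
Trained networks look in the newest picture that a camera, given by its name, has taken for a name from the list of things; names that differ only in an ending like _2 or _b are one class to them, and where a whole thing is asked for, a point or a joint stands for the part that bears it (a point fixed in the world has none). Each returns a list of dicts, best first, with "p" (0 to 1); they miss things now and then, are a little off and sometimes report something else, mostly with a low value. They report only what shows in the picture. A call takes as long as a camera call.
- models.regions_of(camera, label): "mask" (400x640 bool, what is visible of it) and "pixel" ([column, row] in pixels, amid what is visible of it).
The state is a dict: "time": time; "joint_pos": joint angles; "joint_vel": joint speeds; "joint_efforts": joint torques, N m; "tool_pos": TCP position; "tool_rot": TCP orientation; "contact_force": force on the tool from outside, world axes, zero at the start; "ft_torque": the same for the moment, N m; "gripper_width": opening from 0.0 (shut) to 1.0 (fully open); "grasp_force": force on a finger pad.
Only numpy, scipy, OpenCV 4.12 (cv2) and the standard library are available. Lean on these libraries where they do the work, as an engineer would, in place of code of your own. Each camera call takes 0.05 s, during which the arm holds its last target. There are 200 camera calls.

### The job

The hexagonal stop nut on the little press's threaded stud is already set. Lock it: screw the lever nut above it down (clockwise seen from above) until it seats on the hexagonal nut, then tighten it firmly so that it stays tight when you let go, but not so hard that the hexagonal nut is dragged round from its setting. Leave the other things on the bench where they are.

Things in the scene. Friction and masses are not known exactly. Their poses are not given: they have to be found in the camera images.
- stud (a point): foot of the press's upright threaded steel stud (10 mm thick, 75 mm high), on its axis at the top of the grey base, 20 mm above the bench; z up. The fixed base is 110 mm along x and from y = -55 to +245 mm. A column with an arm, top 145 mm above the bench, stands at y = +150 to +240 mm, |x| under 31 mm; all else on the base but stud and nuts is under 40 mm above the bench.
- lock_nut: steel lever nut on the stud: flange 32 mm across, 8 mm high; hub 22 mm across, up to 26 mm; a level arm (16 to 24 mm above the underside, 12 mm wide) along x to a round black upright grip, 14 mm thick, 55 mm from the axis, from 24 to 66 mm above the underside. Origin on the axis at the flange's underside, z up. Goes down 6 mm a turn (0.95 mm per rad). Starts 1.4 to 4.1 mm above the washers.
- lock_nut_grip (a point): on the black grip's centre line, 10 mm below its top, 56 mm above the nut's underside; axes as lock_nut. Pushed round here the nut runs free with 1 N and stays where left. From the seat on it takes 5 to 6 N, then 5 to 7 N more per rad. Firm is 11 to 12 N, some 0.8 to 1.1 rad past the seat; from 16 N on the hexagonal nut may be dragged round.
- set_nut: steel hexagonal stop nut on the stud under the lever nut, 12 mm high, 37 mm over corners, with a stack of thin shim washers, 31 mm across, on top, which the lever nut seats on; the stack is 1.5 to 6.5 mm high, different each time. Origin on the axis at the nut's underside, z up; x towards a corner. Stiff on the stud, so it need not be held, but turns if dragged too hard.
- set_nut_edge (a point): a point on a corner of the hexagonal nut, 18 mm from the axis, half-way up it.
- loupe: a black eye loupe, 36 mm across and 36 mm high, standing loose; a bystander. Origin under its centre.
- driver: a small screwdriver with a red handle, 130 mm long, lying loose; a bystander. It lies along its x.
- parts_tray: an open yellow divided tray, 80 x 60 x 28 mm; a bystander. Origin under its centre.
- case_block: a wooden block 60 x 45 x 22 mm with a watch case on it, 29 mm high in all; a bystander. Origin under its centre.

How it is judged:
On the way, in this order (a step that is already met when the one before it is completed fails the run):
1. the lever nut has been run down onto the hexagonal nut's washers (contact force between lock_nut and set_nut above 2 N), for 0.05 s.
2. the lever nut is tightened firmly on it (preload over 25 N) (contact force between lock_nut and set_nut above 25 N), for 0.3 s.
At the end, for the whole second after the job is handed in: the lever nut, released and at rest, presses on the hexagonal nut's washers with more than 22 N; the hexagonal nut is within 3.5 mm at its corner (about 11 degrees) of where it was set; the bystanders are where they were, within 15 mm (contact force between lock_nut and set_nut above 22 N and distance of set_nut_edge from where it was at the start of the episode below 0.0035 m and angular speed of lock_nut below 0.1 rad/s and distance of each of loupe, driver, parts_tray, case_block from where it was at the start of the episode below 0.015 m); the robot touches nothing.
It fails at once if the hexagonal nut is turned from its setting (corner moved more than 3.5 mm) (distance of set_nut_edge from where it was at the start of the episode above 0.0035 m).
It fails at once if a bystander is disturbed (moved more than 15 mm) (distance of any of loupe, driver, parts_tray, case_block from where it was at the start of the episode above 0.015 m).
It also fails if it takes over 72 s, if anything falls off the work surface, if the arm or the gripper's body presses on something with over 40 N, if the wrist force passes 120 N, or if a joint passes its speed limit or range.

## Working session

There is one attempt and no reset: what is moved stays moved. The work goes in short steps, Python scripts to look and compute and a tool call to move; the robot and the scene stay as the last step left them, time stands still between calls to the robot, and variables do not carry over. Pictures are saved under pics/ and viewed, at most 10 in all, crops included, and the job is handed in when it is done.

Besides the shell and the picture viewer there is one more tool, called as name(argument=value, ...) on one line, values as JSON. servo_tool: Moves the arm, as the interface text tells. Its arguments: {"type":"object","properties":{"motion":{"type":"array","items":{"type":"number","minimum":-1,"maximum":1}}},"required":["motion"]}

```bash
mkdir -p pics; ls; cat > h.py <<'E'
import numpy as np, cv2
from plant import manip, eyes, job_done, models
def ray(name):
    return eyes.camera_params(name)
def unproj(name,u,v,d):
    c=eyes.camera_params(name); f=200/np.tan(np.radians(c["fov_y"]/2))
    u,v,d=map(np.asarray,(u,v,d))
    p=np.stack([(u-c["cx"])/f*d,-(v-c["cy"])/f*d,-d,np.ones_like(d,dtype=float)],-1)
    return (p@np.array(c["pose"]).T)[...,:3]
def cloud(name,depth):
    v,u=np.mgrid[0:400,0:640]
    return unproj(name,u,v,depth.astype(float))
E
python3 - <<'E'
from h import *
for n in ("scene","top"):
    im,d=eyes.grab_frame(n); cv2.imwrite(f"pics/{n}0.png",im[...,::-1]); np.save(f"{n}0.npy",d)
    print(n,{k:(np.round(v,3).tolist()) for k,v in eyes.camera_params(n).items() if not isinstance(v,str)})
    for l in ("lock_nut","lock_nut_grip","set_nut","stud","loupe","driver","parts_tray","case_block"):
        P=cloud(n,d)
        for r in models.regions_of(n,l)[:1]:
            m=r["mask"]&(d>0); print(l,round(r["p"],2),np.round(r["pixel"]),m.sum(),np.round(np.median(P[m],0),3),P[m].min(0).round(3),P[m].max(0).round(3))
print(manip.state())
E
```

```text
pics
scene {'fov_y': 57.536, 'cx': 317.113, 'cy': 202.796, 'pose': [[-0.484, -0.745, 0.459, 0.972], [0.875, -0.403, 0.268, 0.246], [-0.015, 0.531, 0.847, 0.833], [0.0, 0.0, 0.0, 1.0]]}
lock_nut 0.75 [321. 177.] 246 [ 0.491 -0.022  0.074] [ 0.388 -0.054  0.003] [0.526 0.005 0.118]
lock_nut_grip 0.68 [265. 154.] 169 [ 0.469 -0.21   0.035] [ 0.446 -0.232  0.001] [ 0.482 -0.197  0.04 ]
set_nut 0.79 [315. 179.] 347 [ 0.505 -0.027  0.071] [ 0.421 -0.071  0.003] [0.528 0.005 0.118]
stud 0.82 [353. 197.] 4733 [0.483 0.068 0.022] [ 0.359 -0.103 -0.001] [0.579 0.205 0.149]
loupe 0.46 [264. 156.] 166 [ 0.47  -0.21   0.035] [ 0.448 -0.232  0.002] [ 0.482 -0.197  0.04 ]
driver 0.52 [229. 161.] 204 [ 0.529 -0.297  0.022] [ 0.489 -0.318  0.004] [ 0.608 -0.275  0.03 ]
parts_tray 0.72 [213. 226.] 800 [ 0.711 -0.217  0.014] [ 0.664 -0.262 -0.002] [ 0.754 -0.179  0.032]
case_block 0.67 [478. 229.] 490 [0.41  0.375 0.023] [ 0.363  0.348 -0.   ] [0.435 0.409 0.035]
top {'fov_y': 48.702, 'cx': 325.699, 'cy': 196.007, 'pose': [[-0.004, 0.995, -0.097, 0.454], [-1.0, -0.003, 0.013, 0.012], [0.013, 0.097, 0.9
[... 823 characters left out ...]
nt_pos': array([-1.28900040e+00,  5.26610237e-02,  1.61291250e+00, -1.81633771e-05,
        1.47598947e+00, -1.18996458e-01]), 'joint_vel': array([ 0.00298345,  0.00106398,  0.00107319, -0.00030433,  0.00054138,
       -0.00094585]), 'joint_efforts': array([ 9.12490214e-04, -3.93680978e+01, -3.70466280e+01, -2.50707649e-05,
        4.85781493e-04, -1.25474722e-05]), 'tool_pos': array([ 0.24383423, -0.57545018,  0.23132029]), 'tool_rot': array([ 1.55171193e-05,  9.79987618e-01,  1.99058454e-01, -7.80506578e-06]), 'contact_force': array([-0.38907101,  0.552171  ,  0.45579424]), 'ft_torque': array([-0.03735109, -0.01273904, -0.04068242]), 'grasp_force': 0.0, 'gripper_width': 1.0013119842563358}
```

```bash
python3 - <<'E'
from h import *
s=cv2.imread("pics/scene0.png");t=cv2.imread("pics/top0.png")
a=cv2.resize(s[130:250,230:430],(800,480),interpolation=cv2.INTER_CUBIC)[:, :]
cv2.imwrite("pics/c_scene.png",a)
cv2.imwrite("pics/c_top.png",cv2.resize(t[160:280,250:450],(800,480),interpolation=cv2.INTER_CUBIC))
for n in("scene","top"):
    d=np.load(f"{n}0.npy");P=cloud(n,d)
    m=(d>0)&(abs(P[...,0]-.49)<.1)&(abs(P[...,1]+.02)<.08)
    for lo,hi in((.1,.13),(.085,.1),(.07,.085),(.06,.07),(.045,.06),(.035,.045)):
        q=P[m&(P[...,2]>lo)&(P[...,2]<=hi)]
        if len(q):print(n,lo,len(q),q.mean(0).round(4),q.min(0).round(3),q.max(0).round(3))
    # base extents
    q=P[(d>0)&(abs(P[...,2]-.021)<.006)&(abs(P[...,0]-.48)<.15)&(abs(P[...,1]-.05)<.2)]
    print(cv2.minAreaRect((q[:,:2]*1000).astype(np.float32)))
E
```

```text
scene 0.1 38 [ 0.4711 -0.0031  0.1112] [ 0.463 -0.01   0.101] [0.476 0.002 0.118]
scene 0.085 39 [ 0.4938 -0.0224  0.0923] [ 0.471 -0.045  0.086] [0.515 0.003 0.1  ]
scene 0.07 128 [ 0.4945 -0.0231  0.0749] [ 0.463 -0.05   0.07 ] [0.52  0.005 0.085]
scene 0.06 37 [ 0.5043 -0.0266  0.0665] [ 0.468 -0.048  0.06 ] [0.522 0.004 0.07 ]
scene 0.045 64 [ 0.5179 -0.0356  0.0547] [ 0.5   -0.055  0.045] [ 0.526 -0.024  0.06 ]
scene 0.035 39 [ 0.5188 -0.0332  0.0406] [ 0.505 -0.057  0.035] [ 0.527 -0.022  0.045]
((479.282470703125, 49.73786926269531), (112.58539581298828, 299.45684814453125), 19.171348571777344)
top 0.1 35 [ 0.4694 -0.0072  0.1138] [ 0.464 -0.013  0.101] [ 0.475 -0.001  0.117]
top 0.085 19 [ 0.5109 -0.0429  0.0936] [ 0.507 -0.047  0.085] [ 0.516 -0.038  0.098]
top 0.07 155 [ 0.4949 -0.0296  0.0738] [ 0.462 -0.052  0.07 ] [0.522 0.001 0.082]
top 0.06 11 [ 0.4936 -0.0232  0.0674] [ 0.473 -0.053  0.06 ] [ 0.52  -0.001  0.07 ]
top 0.045 62 [ 0.5112 -0.0439  0.0568] [ 0.496 -0.058  0.052] [ 0.525 -0.028  0.06 ]
top 0.035 16 [ 0.507  -0.0405  0.0413] [ 0.494 -0.061  0.038] [ 0.528 -0.027  0.044]
((479.68798828125, 46.12139892578125), (109.78042602539062, 299.9883728027344), 19.239656448364258)
```

View pics/c_scene.png

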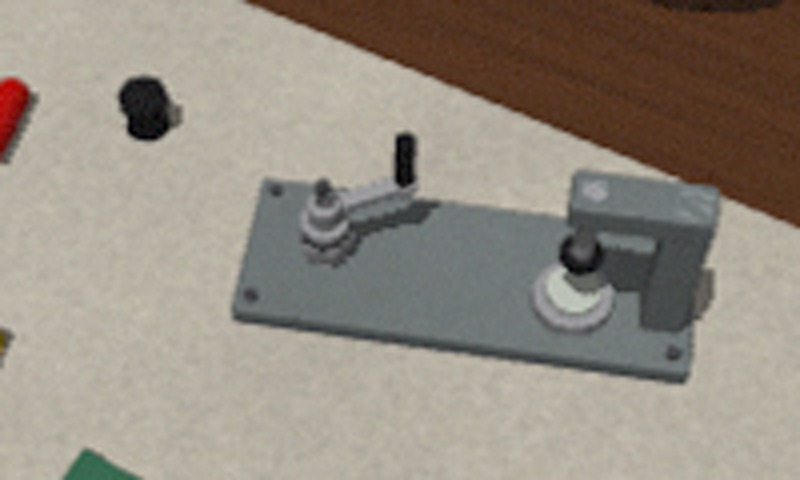

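View pics/c_top.png

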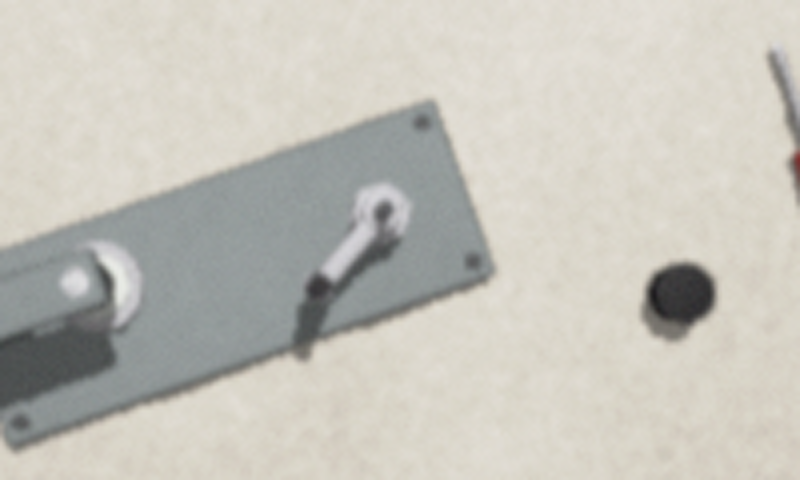

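The top view crop shows the stud at about crop (383,210) and the black grip at (318,285). Depth puts the stud at about (0.511, -0.042) and the grip at about (0.469, -0.006), at an angle of 140°, with its top at z≈0.117. I'll straddle the grip with the fingers partly open, like a fork, and sweep it clockwise.

servo_tool(motion=[-0.2,1,-1,0,0,-0.2,1,-1,0,0,-0.2,1,-1,0,0,-0.2,1,-1,0,0])

```text
time: 1.4
tool_pos: [0.3085, -0.4161, 0.2315]
tool_rot: [0.0, 0.98, 0.201, 0.0]
contact_force: [0.8, -1.0, 0.4]
gripper_width: 0.4
grasp_force: 0.0
```

servo_tool(motion=[-0.2,1,-1,0,0,-0.2,1,-1,0,0,-0.2,1,-1,0,0,-0.2,1,-1,0,0])

```text
time: 1.9
tool_pos: [0.3719, -0.2598, 0.2316]
tool_rot: [0.0, 0.98, 0.201, 0.0]
contact_force: [-0.5, -1.3, -0.6]
gripper_width: 0.401
grasp_force: 0.0
```

servo_tool(motion=[-0.2,0.9,-0.9,0,-1,-0.2,0.9,-0.9,0,-1,-0.2,0.9,-0.9,0,-1,-0.2,0.9,-0.9,0,-1,-0.2,0.9,-0.9,0,-1])

```text
time: 2.52
tool_pos: [0.4288, -0.1205, 0.2315]
tool_rot: [0.0, 0.83, 0.558, -0.0]
contact_force: [-0.1, -0.8, -0.3]
gripper_width: 0.399
grasp_force: 0.0
```

```bash
cat >> h.py <<'E'
S=np.array([.511,-.042])
def now():
    s=manip.state(); q=s["tool_rot"]; psi=2*np.arctan2(q[2],q[1]); return s,s["tool_pos"],psi
def goto(x,y,z,psi):
    s,p,a=now(); d=np.array([x,y])-p[:2]
    t=(a-psi+np.pi)%(2*np.pi)-np.pi
    print("shift",np.round([(d@[np.cos(a),np.sin(a)])/.12,(d@[np.sin(a),-np.cos(a)])/.12,(p[2]-z)/.12],3),"turn",round(t/(np.pi/4),3),"deg",np.degrees(a).round(1),"p",p.round(4))
E
python3 - <<'E'
from h import *
goto(.469,-.006,.2,np.radians(140)); print(now()[0])
E
```

```text
shift [ 1.01  -0.049  0.262] turn -1.602 deg 67.9 p [ 0.4288 -0.1205  0.2315]
{'time': 2.525, 'joint_pos': array([-4.40969289e-01, -4.01239576e-01,  2.01130537e+00, -6.80764215e-04,
        1.53124261e+00, -5.50928229e-02]), 'joint_vel': array([-0.01066962, -0.00266198,  0.00390116,  0.00407066,  0.00285121,
       -0.24053847]), 'joint_efforts': array([ 5.30565977e-01, -2.04180765e+01, -3.74856806e+01,  1.88034796e-02,
        3.87876935e-03, -7.25783617e-02]), 'tool_pos': array([ 0.42878981, -0.12053516,  0.23146384]), 'tool_rot': array([ 2.96192152e-04,  8.29562012e-01,  5.58414481e-01, -2.19430864e-04]), 'contact_force': array([-0.10593891, -0.81690994, -0.28146268]), 'ft_torque': array([ 0.03647849, -0.00976294, -0.01494883]), 'grasp_force': 0.0, 'gripper_width': 0.39907719821762944}
```

servo_tool(motion=[-0.2,1,-0.05,0.3,-1,-0.2,1,-0.05,0.3,-1,-0.2,1,-0.05,0.3,-1,-0.2,1,-0.05,0.3,-1,-0.2,1,-0.05,0.3,-1])

```text
time: 3.15
tool_pos: [0.4683, -0.0069, 0.1952]
tool_rot: [-0.0, 0.554, 0.833, -0.0]
contact_force: [0.2, 0.0, -0.0]
gripper_width: 0.403
grasp_force: 0.0
```

```bash
python3 - <<'E'
from h import *
goto(.469,-.006,.087,np.radians(140)); 
E
```

```text
shift [0.004 0.009 0.902] turn -0.605 deg 112.8 p [ 0.4683 -0.0069  0.1952]
```

servo_tool(motion=[-0.2,0,0,0,-0.3,-0.2,0,0,0,-0.6,-0.2,0,0,0.1,-0.6,-0.2,0,0,0.3,-0.6,-0.2,0,0,0.5,-0.6])

```text
time: 3.78
tool_pos: [0.4684, -0.007, 0.1351]
tool_rot: [0.001, 0.345, 0.939, 0.0]
contact_force: [-0.3, -0.3, 0.7]
gripper_width: 0.4
grasp_force: 0.0
```

```bash
python3 - <<'E'
from h import *
goto(.469,-.006,.087,np.radians(140)); print(now()[0]["contact_force"])
for n in("scene",):
    im,d=eyes.grab_frame(n); cv2.imwrite("pics/s1.png",cv2.resize(im[90:250,230:430,::-1],(750,600),interpolation=cv2.INTER_CUBIC))
E
```

```text
shift [0.001 0.009 0.401] turn -0.008 deg 139.6 p [ 0.4684 -0.007   0.1351]
[-0.32186717 -0.2535583   0.65905405]
```

View pics/s1.png

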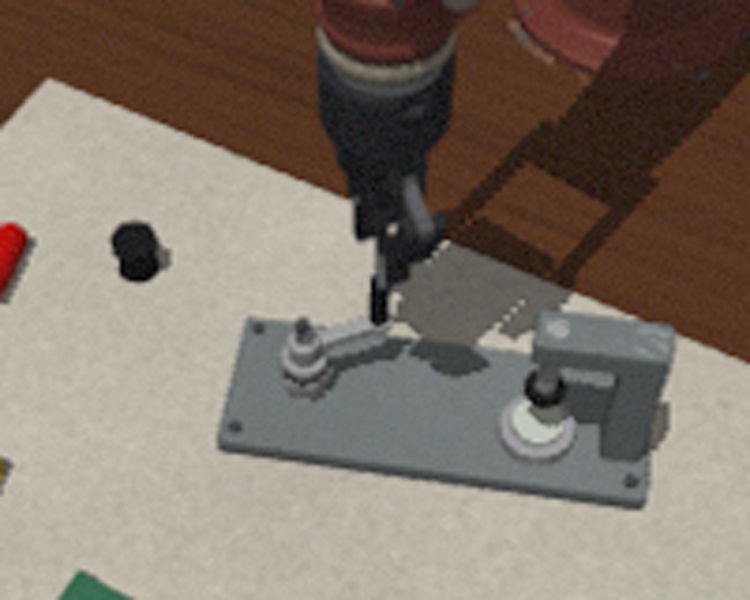

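servo_tool(motion=[-0.2,0,0,0.15,0,-0.2,0,0,0.3,0,-0.2,0,0,0.4,0,-0.45,0,0,0.4,0,-0.45,0,0,0.4,0])

```text
time: 4.45
tool_pos: [0.4684, -0.0058, 0.0878]
tool_rot: [0.0, 0.342, 0.94, 0.0]
contact_force: [0.6, 0.1, 0.6]
gripper_width: 0.272
grasp_force: 0.0
```

servo_tool(motion=[-0.45,-0.006,0.072,0,0.2,-0.45,-0.022,0.142,0,0.4,-0.45,-0.05,0.208,0,0.6,-0.45,-0.088,0.269,0.006,0.8,-0.45,-0.134,0.324,0.006,1])

```text
time: 5.08
tool_pos: [0.5059, 0.0137, 0.0875]
tool_rot: [0.001, 0.678, 0.735, 0.0]
contact_force: [-0.1, -0.5, 0.3]
gripper_width: 0.276
grasp_force: 0.5
```

```bash
cat >> h.py <<'E'
def stat():
    s,p,a=now(); f=s["contact_force"]; d=p[:2]-S; th=np.arctan2(d[1],d[0])
    x=np.array([np.cos(th),np.sin(th)]); y=np.array([x[1],-x[0]])
    print("t",round(s["time"],2),"r",round(np.hypot(*d)*1000,1),"th",np.degrees(th).round(1),"psi",np.degrees(a).round(1),"z",p[2].round(4),"q6",s["joint_pos"][5].round(2),"Frad,Fresist,Fz",np.round([f[:2]@x,-f[:2]@y,f[2]],2),"Mz",s["ft_torque"][2].round(3),"w",round(s["gripper_width"],3),"g",s["grasp_force"])
E
python3 -c "
from h import *
stat()
im,d=eyes.grab_frame('scene'); cv2.imwrite('pics/s2.png',cv2.resize(im[90:250,230:430,::-1],(750,600),interpolation=cv2.INTER_CUBIC))"
```

```text
t 5.08 r 55.9 th 95.2 psi 94.7 z 0.0875 q6 -0.2 Frad,Fresist,Fz [-0.48  0.17  0.28] Mz 0.017 w 0.276 g 0.4522551689296961
```

View pics/s2.png

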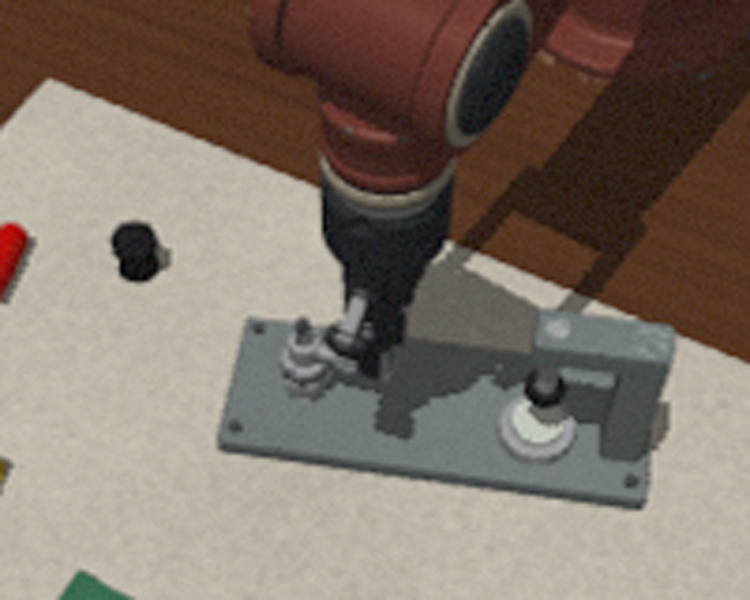

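The fork carries the lever: in the crop the arm now points to the gripper at (350,345). I'll keep sweeping.

servo_tool(motion=[-0.45,-0.006,0.072,0,0.2,-0.45,-0.022,0.142,0,0.4,-0.45,-0.05,0.208,0,0.6,-0.45,-0.088,0.269,0.006,0.8,-0.45,-0.134,0.324,0.006,1])

```text
time: 5.75
tool_pos: [0.5458, 0.0012, 0.0866]
tool_rot: [-0.0, 0.907, 0.421, 0.0]
contact_force: [-0.1, 0.8, -0.1]
gripper_width: 0.274
grasp_force: 0.5
```

```bash
python3 -c "
from h import *
stat()"
```

```text
t 5.75 r 55.5 th 51.1 psi 49.8 z 0.0866 q6 0.57 Frad,Fresist,Fz [ 0.58  0.59 -0.15] Mz -0.023 w 0.274 g 0.5003160797059536
```

servo_tool(motion=[-0.45,-0.006,0.072,0,0.2,-0.45,-0.022,0.142,0,0.4,-0.45,-0.05,0.208,0,0.6,-0.45,-0.088,0.269,0.006,0.8,-0.45,-0.134,0.324,0.006,1])

```text
time: 6.38
tool_pos: [0.5652, -0.0331, 0.0862]
tool_rot: [-0.004, 0.999, 0.042, 0.001]
contact_force: [-0.6, 11.7, 2.6]
gripper_width: 0.273
grasp_force: 6.2
```

```bash
python3 -c "
from h import *
stat()"
```

```text
t 6.38 r 54.9 th 9.3 psi 4.8 z 0.0862 q6 1.29 Frad,Fresist,Fz [ 1.25 11.62  2.64] Mz 0.012 w 0.273 g 6.170392334461212
```

servo_tool(motion=[-0.45,0,0,0,0])

```text
time: 6.5
tool_pos: [0.5655, -0.0339, 0.0863]
tool_rot: [-0.003, 0.999, 0.044, 0.001]
contact_force: [0.2, 9.2, 1.5]
gripper_width: 0.277
grasp_force: 4.5
```

```bash
python3 -c "
from h import *
stat()
eyes.grab_frame('scene');stat();eyes.grab_frame('scene');stat()"
```

```text
t 6.5 r 55.1 th 8.5 psi 5.0 z 0.0863 q6 1.29 Frad,Fresist,Fz [1.59 9.04 1.53] Mz -0.061 w 0.277 g 4.480619877576828
t 6.55 r 55.1 th 8.5 psi 5.1 z 0.0863 q6 1.29 Frad,Fresist,Fz [1.24 9.02 1.91] Mz -0.008 w 0.276 g 4.377481788396835
t 6.6 r 55.1 th 8.6 psi 5.1 z 0.0863 q6 1.29 Frad,Fresist,Fz [1.2  9.13 2.35] Mz -0.017 w 0.276 g 4.318280071020126
```

servo_tool(motion=[-0.45,0,0.012,0,0.033,-0.45,-0.001,0.024,0,0.067,-0.45,-0.001,0.036,0,0.1,-0.45,-0.002,0.048,0,0.133])

```text
time: 7.1
tool_pos: [0.5656, -0.0382, 0.0862]
tool_rot: [-0.004, 1.0, -0.008, 0.001]
contact_force: [0.1, 13.3, 2.2]
gripper_width: 0.275
grasp_force: 6.6
```

```bash
python3 -c "
from h import *
stat()
eyes.grab_frame('scene');stat()"
```

```text
t 7.1 r 54.8 th 4.0 psi -0.9 z 0.0862 q6 1.38 Frad,Fresist,Fz [ 1.02 13.27  2.19] Mz 0.02 w 0.275 g 6.586325168609619
t 7.15 r 54.8 th 3.8 psi -1.0 z 0.0862 q6 1.38 Frad,Fresist,Fz [ 1.67 11.88  3.03] Mz -0.035 w 0.273 g 6.352118700742722
```

servo_tool(motion=[-0.45,0,0.012,0,0.033,-0.45,-0.001,0.024,0,0.067,-0.45,-0.001,0.036,0,0.1,-0.45,-0.002,0.048,0,0.133])

```text
time: 7.65
tool_pos: [0.5657, -0.0436, 0.0863]
tool_rot: [-0.004, 0.998, -0.06, 0.001]
contact_force: [1.6, 15.2, 2.5]
gripper_width: 0.276
grasp_force: 7.1
```

```bash
python3 -c "
from h import *
stat()
for i in range(6):
  eyes.grab_frame('scene');stat()"
```

```text
t 7.65 r 54.7 th -1.7 psi -6.9 z 0.0863 q6 1.48 Frad,Fresist,Fz [ 1.14 15.28  2.49] Mz -0.038 w 0.276 g 7.149063795804977
t 7.7 r 54.7 th -1.9 psi -7.0 z 0.0863 q6 1.48 Frad,Fresist,Fz [ 0.26 13.67  1.38] Mz 0.012 w 0.273 g 6.875509321689606
t 7.75 r 54.8 th -1.8 psi -6.9 z 0.0863 q6 1.48 Frad,Fresist,Fz [ 0.99 14.    2.41] Mz -0.002 w 0.274 g 6.806895732879639
t 7.8 r 54.7 th -1.8 psi -6.9 z 0.0863 q6 1.48 Frad,Fresist,Fz [ 0.3  13.54  1.85] Mz -0.024 w 0.269 g 6.792022883892059
t 7.85 r 54.7 th -1.8 psi -6.9 z 0.0863 q6 1.48 Frad,Fresist,Fz [ 0.92 13.18  1.17] Mz 0.08 w 0.272 g 6.78146705031395
t 7.9 r 54.8 th -1.8 psi -6.9 z 0.0863 q6 1.48 Frad,Fresist,Fz [ 0.39 13.37  1.23] Mz 0.005 w 0.274 g 6.774275600910187
t 7.95 r 54.7 th -1.8 psi -6.9 z 0.0863 q6 1.47 Frad,Fresist,Fz [ 1.58 13.23  1.71] Mz 0.034 w 0.275 g 6.770749390125275
```

Holding statically at about 13.4 N, which is past firm and below the drag limit. Releasing.

servo_tool(motion=[-0.45,0,-0.04,0,0,-0.3,0,-0.08,0,0,-0.2,0,-0.08,0,0,-0.2,0,-0.08,0,0])

```text
time: 8.45
tool_pos: [0.566, -0.0387, 0.0854]
tool_rot: [0.0, 0.998, -0.061, 0.0]
contact_force: [-0.5, -1.0, -0.2]
gripper_width: 0.402
grasp_force: 0.0
```

```bash
python3 -c "
from h import *
stat()"
```

```text
t 8.45 r 55.2 th 3.5 psi -7.0 z 0.0854 q6 1.49 Frad,Fresist,Fz [-0.56 -1.   -0.24] Mz 0.021 w 0.402 g 0.0
```

servo_tool(motion=[-0.2,0,0,-0.3,0,-0.2,0,0,-0.7,0,-0.2,0,0,-1,0,-0.2,0,0,-1,0])

```text
time: 8.95
tool_pos: [0.5682, -0.0391, 0.2097]
tool_rot: [0.001, 0.998, -0.061, 0.004]
contact_force: [0.1, -0.7, -0.4]
gripper_width: 0.398
grasp_force: 0.0
```

servo_tool(motion=[-0.2,0,1,0,0,-0.2,0,1,0,0,-0.2,0,1,0,0,-0.2,0,1,0,0])

```text
time: 9.45
tool_pos: [0.5506, -0.1572, 0.2038]
tool_rot: [-0.001, 0.998, -0.061, -0.001]
contact_force: [0.3, 0.3, 0.4]
gripper_width: 0.403
grasp_force: 0.0
```

servo_tool(motion=[-0.2,0,1,0,0,-0.2,0,1,0,0,-0.2,0,1,0,0,-0.2,0,1,0,0])

```text
time: 9.95
tool_pos: [0.5368, -0.2751, 0.2045]
tool_rot: [-0.001, 0.998, -0.06, -0.0]
contact_force: [0.1, 0.3, -0.0]
gripper_width: 0.396
grasp_force: 0.0
```

```bash
python3 -c "
from h import *
stat()
ims=[]
for n in ('scene','top'):
    im,d=eyes.grab_frame(n);P=cloud(n,d)
    m=(d>0)&(abs(P[...,0]-.53)<.08)&(abs(P[...,1]+.03)<.06)&(P[...,2]>.1)&(P[...,2]<.125)
    q=P[m]; print(n,len(q),q.mean(0) if len(q) else '',np.degrees(np.arctan2(*(q.mean(0)[:2]-S)[::-1])))
    o=cv2.imread(f'pics/{n}0.png'); sl=(slice(110,250),slice(230,430)) if n=='scene' else (slice(150,290),slice(250,450))
    ims.append(np.hstack([o[sl],im[sl][...,::-1]]))
cv2.imwrite('pics/end.png',cv2.resize(np.vstack(ims),(800,560),interpolation=cv2.INTER_CUBIC))"
```

```text
t 9.95 r 234.5 th -83.7 psi -6.9 z 0.2045 q6 1.09 Frad,Fresist,Fz [-0.25  0.13 -0.02] Mz 0.005 w 0.396 g 0.0
scene 38 [ 0.56626618 -0.03124208  0.10988312] 11.015250853857271
top 37 [ 0.56501957 -0.03535175  0.11241887] 7.01617235405917
```

View pics/end.png

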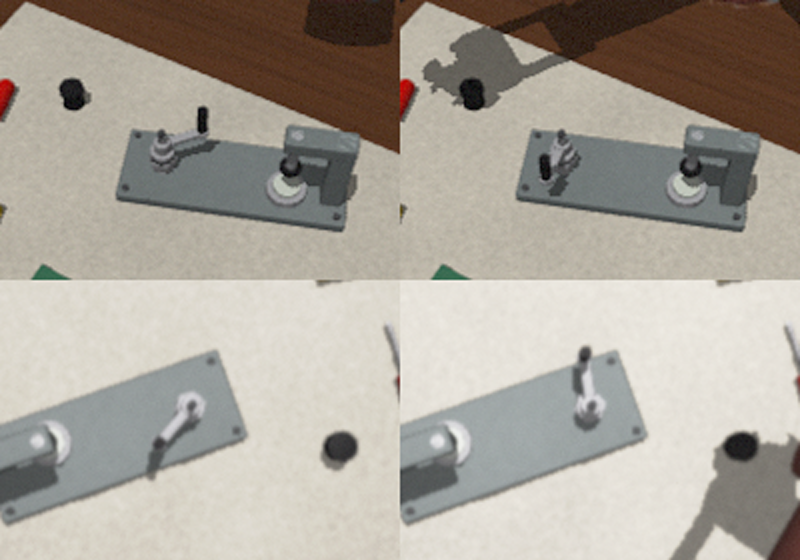

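The grip now sits at about 6° and stayed there after release. The loupe, the press and the part of the driver in view are unchanged. Handing in.

```bash
python3 -c "
from plant import job_done
print(job_done())"
```

```text
the job is handed in; nothing more can be done
None
```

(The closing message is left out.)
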